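Put the drill-bit case to bed: fold the bit rack down, then shut the lid

ROBOT

A 6-joint arm with a two-finger parallel gripper is mounted at the origin on the work surface. World frame = base frame: x ahead of the robot, y to its left, z up, the work surface at z = 0. Lengths are in m, angles in degrees, forces in N, time in s.
With the tool pointing down it reaches from about 0.375 to 0.9 m from the base axis. Payload 3.1 kg.
Tool frame: the origin (TCP) lies at the very end of the fingers, on their centre line; the grasp point (between the pads) lies 19 mm behind it; z points along the fingers, y is the direction in which the jaws open and shut (so a half turn about z gives the same grasp; the last joint's range is limited). The gripper opens to 87 mm and grips with 3 to 60 N. Pads are 19 mm wide; open, the fingers measure 117 mm over their backs; the gripper's body (75 mm by 190 mm) begins 51 mm behind the grasp point.
Start: joints at [-84.941, 30.224, 82.088, -0, 67.689, -10.227], TCP at [0.165, -0.603, 0.223] pointing down, gripper open.
Joint ranges: [-176.69, 176.69], [-43.24, 126.21], [12.49, 139.97], [-82, 262], [0, 151.66], [-163.58, 163.58]. Speed limits (degrees/s): [159.86, 159.86, 180, 180, 180, 180].

INTERFACE

Orientations are given as a 3x3 rotation matrix whose columns are the frame's x, y, z axes.
In Python, from rig import readout, capture, camera_model, bot, spot_in, regions_of gives the robot as it stands.
- The arm moves only by the tool send_rows, never from a script. Its argument "moves" is a list that holds one entry, the list of rows, each a list of 7 numbers: the turn, a rotation vector about the tool's x, y, z in degrees, then the shift along the tool's x, y, z in cm, then the opening, from -1 (shut) to 1 (fully open). A call has exactly 5 rows; each row shifts and turns the commanded pose from where the row before left it, along the tool's axes as they then stand; what a row does not reach is not made up. A row lasts 1/10 s, in which the tool goes at most 50 mm and 8.59 degrees, less where a joint would pass 70% of its speed; a pose out of reach is approached as far as the arm can. A call with a gripper value outside its range is refused whole. The fingers move at their own pace and stop on an object; the grip force is fixed at half the most. Time passes only in rows, so rows that do not move let the fingers close, or fill a call up. It gives the time, the measured TCP pose, the force and the opening at its end, in the units of the state.
- readout.read_state(): the state, without advancing time (a new reading comes with each control period).
- capture(name): name is "side" or "top" or "wrist"; returns the picture (480x640x3 uint8, blue, green, red); there is no depth.
- camera_model(name): a dict with "camera_matrix" (3x3 intrinsics, pixels), "pose" (4x4, takes a point from camera to world coordinates). Camera axes: x right, y up, looking along -z (the intrinsics and any distortion apply to the point x, -y, -z); pixel columns grow to the right and rows downward; lengths in m; the calibration is good to about 2 mm. A picture is of the moment at which its call begins: read the wrist's pose just before it. camera_model takes no time and is no camera call; for the wrist camera it gives the pose at the moment of the call.
- bot.hand_in(): hands the job in, once; it reports no verdict.
Trained networks look in the newest picture that a camera, given by its name, has taken for a name from the list of things; names that differ only in an ending like _2 or _b are one class to them, and where a whole thing is asked for, a point or a joint stands for the part that bears it (a point fixed in the world has none). Each returns a list of dicts, best first, with "p" (0 to 1); they miss things now and then, are a little off and sometimes report something else, mostly with a low value. They report only what shows in the picture. A call takes as long as a camera call.
- spot_in(camera, thing): "location" ([x, y, z] in m, in world coordinates, good to about 4 mm: the middle of the surface that is visible of it).
- regions_of(camera, thing): "mask" (480x640 bool, what is visible of it).
The state is a dict: "time_s": time; "joint_positions": joint angles; "qvel": joint speeds; "tau": joint torques, N m; "position": TCP position; "tcp_rot": TCP orientation; "force": force on the tool from outside, world axes, zero at the start; "moment": the same for the moment, N m; "opening": opening from 0.0 (shut) to 1.0 (fully open).
Only numpy, scipy, OpenCV 4.12 (cv2) and the standard library are available. Lean on these libraries where they do the work, as an engineer would, in place of code of your own. Each camera call takes 0.05 s, during which the arm holds its last target. There are 200 camera calls.

TASK

The drill-bit case stands open on the bench. With your fingertips, push the upright bit rack over until it lies flat down in the tray, and only then swing the lid over and press it fully shut, without slamming it. Leave the case standing flat where it is (do not lift or shove it) and leave the things around it alone.

Things in the scene. Friction and masses are not known exactly. Their poses are not given: they have to be found in the camera images.
- case: Dark plastic drill-bit case, about 2 kg, loose on the bench. Tray 150 (its x) by 230 (its y) by 38 mm high, walls 3 mm. Origin: centre of the tray's underside, on the bench; z up; x points from the front rim to the hinge side, y along the hinge. The rack's pivot line runs along y at x = -58, z = 22 mm, the lid's hinge line at x = +75, z = 38 mm. Yaw within 46 degrees of facing the robot.
- rack (a joint): Angle of the bit rack about its pivot near the tray's front, rad: 0 = folded flat, 1.57 = upright; it folds away from the front, towards the lid's hinge. Snug pivot: it stays at any angle, does not fall by itself and must be pushed all the way down (about 4 N at the upper part of its leaf).
- rack_edge (a point): Middle of the free edge of the rack's sheet-metal leaf (200 mm wide, 88 mm from pivot to edge), on its smooth face. This face looks to the case's front when upright and up when folded; it lies 12.5 mm off the pivot line, so 34.5 mm above the bench when folded. Ten drill bits are fixed behind the leaf and stick out past its edge, to 120 mm from the pivot.
- lid (a joint): Angle of the lid about its hinge on the rear rim, rad: 0 = shut, 1.57 = upright, more = leaning back away from the rack (stop at 1.9). Stiff hinge: it stays at any angle, does not fall by itself and must be pushed all the way shut on its outer face (about 4 N at its free edge). An upright rack blocks it.
- lid_edge (a point): Middle of the lid's free edge, on its outer face. The lid is a shallow dark shell, 150 mm from hinge to free edge, 230 mm wide, 18 mm deep; its flat outer face lies 18 mm off the hinge line, so 56 mm above the bench when shut, and looks away from the rack when the lid is open.
- oil_bottle: Bystander: white plastic oil bottle with a thin black nozzle, 48 mm across, 135 mm tall, standing beside the case. Origin: centre of its underside.
- tape_measure: Bystander: grey tape measure, 70 by 36 mm, 61 mm tall, standing beside the case. Origin: centre of its underside.
- screwdriver: Bystander: black-handled screwdriver, 200 mm long, 26 mm thick, lying on the bench beside the case. Origin: middle of its length, on the bench; x points to the tip.

How it is judged:
By the outcome, as a careful person would: the job done as asked, in the order asked, and still so for the second after the job is handed in, with the robot touching nothing.
It also fails if it takes over 54 s, if anything falls off the work surface, if the arm or the gripper's body presses on something with over 40 N, if the wrist force passes 120 N, or if a joint passes its speed limit or range.

## Working session

There is one attempt and no reset: what is moved stays moved. The work goes in short steps, Python scripts to look and compute and a tool call to move; the robot and the scene stay as the last step left them, time stands still between calls to the robot, and variables do not carry over. Pictures are saved under pics/ and viewed, about 8 in all and at most 12, crops included, and the job is handed in when it is done.

Besides the shell and the picture viewer there is one more tool, called after "Call:" as name(argument=value, ...), one argument or row to a line, values as JSON. send_rows: Moves the arm, as the interface text tells. Its arguments: {"type":"object","properties":{"moves":{"type":"array","items":{"type":"array","items":{"type":"array","items":{"type":"number"}}}}},"required":["moves"]}

```bash
ls; mkdir -p pics
python3 - <<'E'
from rig import readout, capture, camera_model, spot_in, regions_of
import cv2, numpy as np
s=readout.read_state(); print(s)
a=capture("top"); b=capture("side")
cv2.imwrite("pics/a.png",a); cv2.imwrite("pics/b.png",b)
for c in ("top","side"):
    for t in ("case","rack","rack_edge","lid","lid_edge","oil_bottle","tape_measure","screwdriver"):
        print(c,t,[(np.round(d["location"],3),round(d["p"],2)) for d in spot_in(c,t)][:2])
    m=camera_model(c); print(np.round(m["camera_matrix"],1).tolist(),np.round(m["pose"],3).tolist(), m.keys())
E
```

```text
pics
{'time_s': 0.0, 'joint_positions': array([-8.49415366e+01,  3.02778911e+01,  8.21586994e+01,  4.97505507e-04,
        6.76893308e+01, -1.02276840e+01]), 'qvel': array([ 0.0044534 ,  0.09596277,  0.03609403,  0.00591929, -0.01182332,
        0.06151114]), 'tau': array([-1.35526556e-03, -4.40045822e+01, -1.76591295e+01,  6.32890686e-02,
        5.82347705e-02, -1.63607506e-04]), 'position': array([ 0.16473402, -0.60211693,  0.22157033]), 'tcp_rot': array([[ 9.64622096e-01,  2.63636449e-01, -1.85777622e-04],
       [ 2.63636214e-01, -9.64619693e-01,  2.18988708e-03],
       [ 3.98129299e-04, -2.16139117e-03, -9.99997585e-01]]), 'force': array([0.04479411, 0.82350195, 0.19937479]), 'moment': array([ 0.04094558, -0.01482783, -0.00417046]), 'opening': 1.004571012205664}
top case [(array([0.543, 0.16 , 0.039]), 0.71)]
top rack [(array([0.45 , 0.187, 0.084]), 0.92)]
top rack_edge [(array([0.448, 0.183, 0.086]), 0.65)]
top lid [(array([0.602, 0.138, 0.104]), 0.64)]
top lid_edge [(array([0.601, 0.136, 0.104]), 0.69)]
top oil_bottle []
top tape_measure [(array([0.432, 0.003, 0.06 ]), 0.97)
[... 167 characters left out ...]
 0.108], [-0.002, 0.112, 0.994, 1.234], [0.0, 0.0, 0.0, 1.0]] dict_keys(['camera_matrix', 'pose'])
side case [(array([0.507, 0.146, 0.024]), 0.77)]
side rack []
side rack_edge [(array([0.443, 0.154, 0.089]), 0.88)]
side lid [(array([0.59 , 0.074, 0.158]), 0.94)]
side lid_edge [(array([0.588, 0.072, 0.151]), 0.78)]
side oil_bottle [(array([0.591, 0.293, 0.068]), 0.97)]
side tape_measure [(array([ 0.43 , -0.012,  0.045]), 0.65)]
side screwdriver [(array([0.507, 0.438, 0.022]), 0.87)]
[[596.2, 0.0, 325.9], [0.0, 596.2, 244.7], [0.0, 0.0, 1.0]] [[0.999, 0.028, -0.045, 0.471], [-0.053, 0.641, -0.765, -0.746], [0.007, 0.767, 0.642, 0.778], [0.0, 0.0, 0.0, 1.0]] dict_keys(['camera_matrix', 'pose'])
```

View pics/a.png

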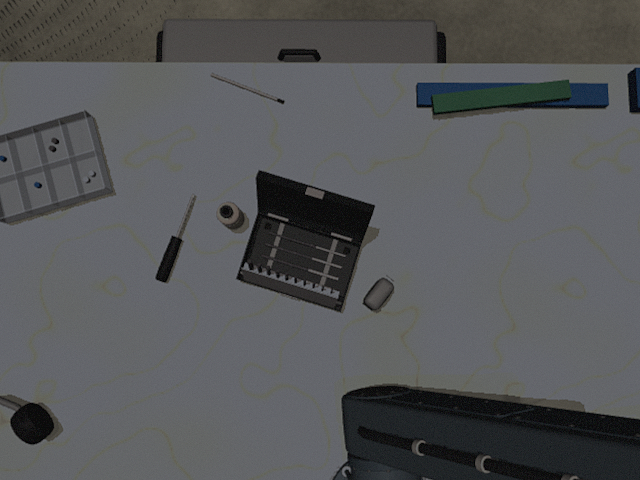

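View pics/b.png

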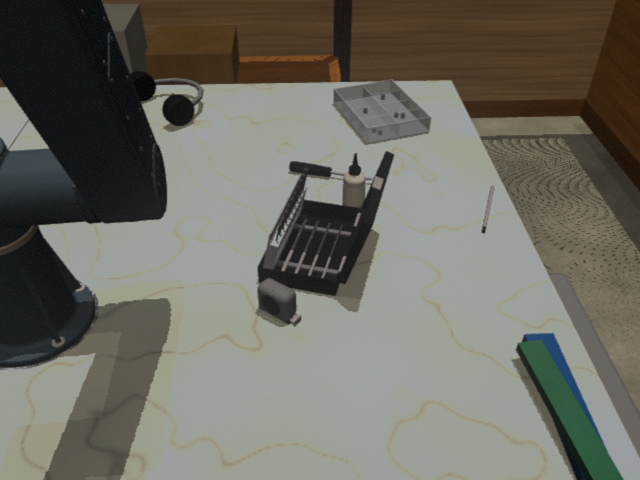

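Both views show the case opening towards the robot. In the top view the tray's front rim runs (237,278)–(343,309) and the lid's free edge (258,171)–(375,206); yaw is about -16°. The bottle is at (230,215) and the tape at (380,292). I'll zoom in on both to pick the corners.

Run:
```python
import cv2, numpy as np
a=cv2.imread("pics/a.png"); b=cv2.imread("pics/b.png")
A=cv2.resize(a[160:320,210:410],None,fx=4,fy=4,interpolation=cv2.INTER_CUBIC); A=(255*(A/255.)**0.45).astype('uint8')
B=cv2.resize(b[140:310,240:420],None,fx=4,fy=4,interpolation=cv2.INTER_CUBIC)[:600]; B=(255*(B/255.)**0.6).astype('uint8')
cv2.imwrite("pics/a2.png",A[:600]);cv2.imwrite("pics/b2.png",B)
```

```text
(no output)
```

View pics/a2.png

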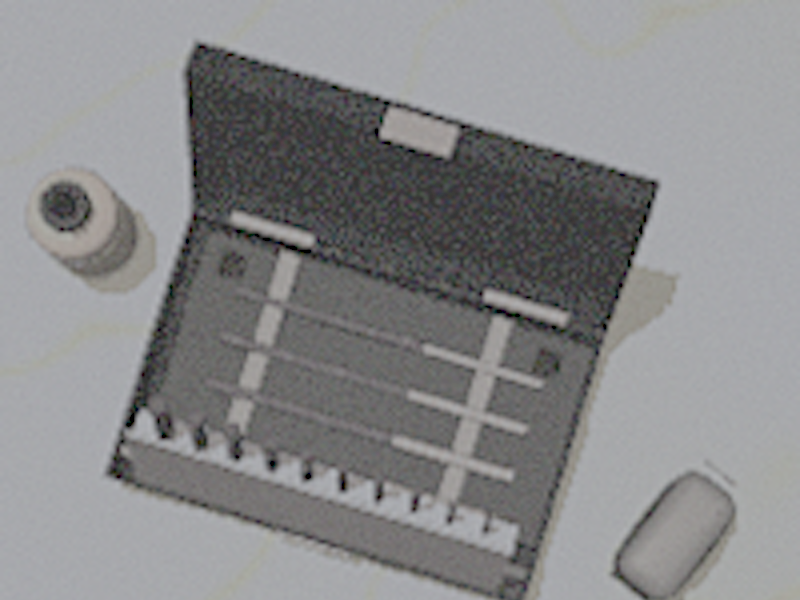

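View pics/b2.png

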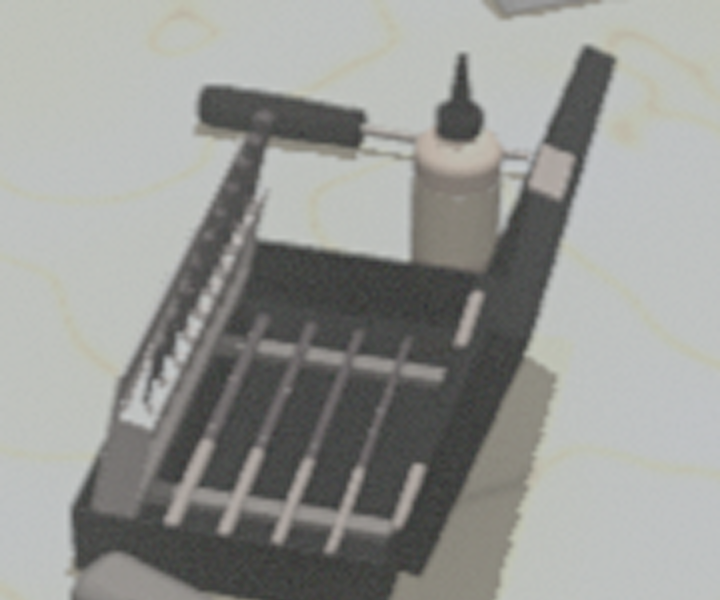

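The crops give usable corners (full-image pixels). Top view: tray (237,278.8), (341.3,310), (258.8,215), (360.8,246.3); outer lid edge (259.3,170.5), (374.3,205.8); leaf edge (242.5,269), (338.8,298). Side view: far lid corner (387,151)/(393.5,155), near front tray corner (258.8,267.5). I'll fit the pose from these.

```bash
cat > h.py <<'E'
import numpy as np
from rig import camera_model, readout
from scipy.spatial.transform import Rotation as R
def proj(cam,P,M=None):
    m=M or camera_model(cam); T=np.array(m["pose"]); K=np.array(m["camera_matrix"])
    p=(np.asarray(P)-T[:3,3])@T[:3,:3]; q=np.stack([p[:,0],-p[:,1],-p[:,2]],1)@K.T
    return q[:,:2]/q[:,2:]
def tray(x,y,z): return np.array([x,y,z])/1000
def lid(l,y,off,th): return np.array([75-l*np.cos(th)+off*np.sin(th),y,38+l*np.sin(th)+off*np.cos(th)])/1000
def rack(l,y,off,ph): return np.array([-58+l*np.cos(ph)-off*np.sin(ph),y,22+l*np.sin(ph)+off*np.cos(ph)])/1000
def w(P,pose):
    x,y,a=pose; c,s=np.cos(a),np.sin(a); P=np.atleast_2d(P)
    return np.stack([x+c*P[:,0]-s*P[:,1],y+s*P[:,0]+c*P[:,1],P[:,2]],1)
E
python3 - <<'E'
from h import *
from scipy.optimize import least_squares
mt,ms=camera_model("top"),camera_model("side")
def res(q):
    p=q[:3];th,ph=q[3:]
    t=[tray(-75,115,38),tray(-75,-115,38),tray(75,115,38),tray(75,-115,38),lid(150,115,18,th),lid(150,-115,18,th),rack(88,100,12.5,ph),rack(88,-100,12.5,ph)]
    ut=np.array([[237,278.75],[341.25,310],[258.75,215],[360.75,246.25],[259.25,170.5],[374.25,205.75],[242.5,269.25],[338.75,298.25]])
    s=[lid(150,115,0,th),lid(150,115,18,th),tray(-75,-115,38)]
    us=np.array([[387,151.25],[393.5,155],[258.75,267.5]])
    return np.r_[(proj("top",w(t,p),mt)-ut).ravel(),(proj("side",w(s,p),ms)-us).ravel()]
r=least_squares(res,[.51,.15,-.28,1.7,1.4],loss='soft_l1')
print(r.x,np.degrees(r.x[2:])); print(res(r.x).reshape(-1,2).round(1).tolist())
p=r.x[:3]; th,ph=r.x[3:]
print("rack edge",w(rack(88,0,12.5,ph),p),"lid edge",w(lid(150,0,18,th),p), "inner far", w(lid(150,0,0,th),p))
import cv2
A=cv2.imread("pics/a.png");B=cv2.imread("pics/b.png");A=(255*(A/255.)**.45).astype('uint8')
def poly(img,c,m,P):
    cv2.polylines(img,[np.round(proj(c,w(P,p),m)*16).astype(np.int32)],True,(0,0,255),1,cv2.LINE_AA,4)
for I,c,m in ((A,"top",mt),(B,"side",ms)):
    I2=I
    poly(I,c,m,[tray(x,y,38) for x,y in((-75,-115),(-75,115),(75,115),(75,-115))])
    poly(I,c,m,[tray(x,y,0) for x,y in((-75,-115),(-75,115),(75,115),(75,-115))])
    poly(I,c,m,[lid(l,y,o,th) for l,y,o in((0,-115,18),(0,115,18),(150,115,18),(150,-115,18))])
    poly(I,c,m,[lid(l,y,o,th) for l,y,o in((0,-115,0),(0,115,0),(150,115,0),(150,-115,0))])
    poly(I,c,m,[rack(l,y,12.5,ph) for l,y in((0,-100),(0,100),(88,100),(88,-100))])
a=cv2.resize(A[160:320,225:395],None,fx=2.3,fy=3.5*2.3/3.5);b=cv2.resize(B[140:310,240:420],None,fx=2.2,fy=2.2)
h=max(a.shape[0],b.shape[0]);o=np.zeros((h,a.shape[1]+b.shape[1],3),'uint8');o[:a.shape[0],:a.shape[1]]=a;o[:b.shape[0],a.shape[1]:]=b
cv2.imwrite("pics/f.png",o)
E
```

```text
[ 0.49548941  0.16381698 -0.29228828  1.85488354  1.35798005] [-16.7468851  106.27699861  77.80652536]
[[-0.6, 0.8], [0.3, 2.0], [-0.4, -3.2], [1.5, -2.8], [0.0, -0.5], [1.7, -0.6], [-0.9, -0.6], [-0.0, 0.3], [-1.8, -0.6], [0.4, -0.9], [-2.4, 0.4]]
rack edge [[0.44604803 0.17869421 0.11065488]] lid edge [[0.6241132  0.12511324 0.17694262]] inner far [[0.60756751 0.13009194 0.18198768]]
```

View pics/f.png

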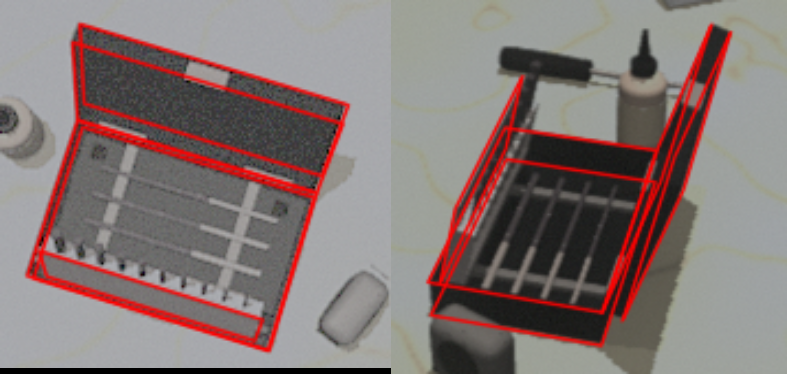

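The fit is good: case at (0.495, 0.164), yaw -16.7°, lid about 1.85 rad, rack about 1.36 rad. First I'll turn the tool so its x lies along the case's x and shut the fingers. Then I'll go to a point in front of the rack.

Call:
send_rows(
  moves=[
    [[0, 0, 8, 0, 0, 0, -1], [0, 0, 8, 0, 0, 0, -1], [0, 0, 8, 0, 0, 0, -1], [0, 0, 8, 0, 0, 0, -1], [0, 0, 0, 0, 0, 0, -1]],
  ],
)

```text
time_s: 1.4
position: [0.1648, -0.6029, 0.2226]
tcp_rot: [[0.958, -0.287, 0.0], [-0.287, -0.958, -0.0], [0.0, 0.0, -1.0]]
force: [-0.7, 0.4, 0.1]
opening: 0.629
```

Call:
send_rows(
  moves=[
    [[0, 0, 0, 1.57, -3.64, 0, -1], [0, 0, 0, 1.57, -3.64, 0, -1], [0, 0, 0, 1.57, -3.64, 0, -1], [0, 0, 0, 1.57, -3.64, 0, -1], [0, 0, 0, 1.57, -3.64, 0, -1]],
  ],
)

```text
time_s: 1.9
position: [0.2931, -0.45, 0.2227]
tcp_rot: [[0.959, -0.285, 0.0], [-0.285, -0.959, -0.0], [0.0, 0.0, -1.0]]
force: [0.6, -0.8, 0.2]
opening: 0.172
```

Call:
send_rows(
  moves=[
    [[0, 0, 0, 1.57, -3.64, 0, -1], [0, 0, 0, 1.57, -3.64, 0, -1], [0, 0, 0, 1.57, -3.64, 0, -1], [0, 0, 0, 1.57, -3.64, 0, -1], [0, 0, 0, 1.57, -3.64, 0, -1]],
  ],
)

```text
time_s: 2.4
position: [0.4208, -0.2982, 0.2228]
tcp_rot: [[0.959, -0.284, 0.0], [-0.284, -0.959, -0.0], [0.001, 0.0, -1.0]]
force: [0.1, -0.2, 0.4]
opening: 0.006
```

Call:
send_rows(
  moves=[
    [[0, 0, 0, -0.97, -3.1, 0, -1], [0, 0, 0, -0.97, -3.1, 0, -1], [0, 0, 0, -0.97, -3.1, 0, -1], [0, 0, 0, -0.97, -3.1, 0, -1], [0, 0, 0, -0.97, -3.1, 0, -1]],
  ],
)

```text
time_s: 2.9
position: [0.4179, -0.1358, 0.2228]
tcp_rot: [[0.959, -0.284, 0.001], [-0.284, -0.959, -0.0], [0.001, 0.0, -1.0]]
force: [-0.1, -0.5, 0.1]
opening: 0.008
```

Call:
send_rows(
  moves=[
    [[0, 0, 0, -0.97, -3.1, 0, -1], [0, 0, 0, -0.97, -3.1, 0, -1], [0, 0, 0, -0.97, -3.1, 0, -1], [0, 0, 0, -0.97, -3.1, 0, -1], [0, 0, 0, -0.97, -3.1, 0, -1]],
  ],
)

```text
time_s: 3.4
position: [0.4161, 0.0266, 0.2228]
tcp_rot: [[0.959, -0.284, 0.001], [-0.284, -0.959, -0.0], [0.001, -0.0, -1.0]]
force: [0.3, -0.2, 0.3]
opening: 0.007
```

Call:
send_rows(
  moves=[
    [[0, 0, 0, -0.97, -3.1, 0, -1], [0, 0, 0, -0.97, -3.1, 0, -1], [0, 0, 0, -0.97, -3.1, 0, -1], [0, 0, 0, -0.97, -3.1, 0, -1], [0, 0, 0, 0, 0, 0, -1]],
  ],
)

```text
time_s: 3.9
position: [0.4144, 0.1582, 0.2228]
tcp_rot: [[0.96, -0.28, 0.001], [-0.28, -0.96, 0.001], [0.001, -0.001, -1.0]]
force: [-0.3, -0.1, 0.0]
opening: 0.002
```

Call:
send_rows(
  moves=[
    [[0, 0, 0, -0.86, -2.87, 0, -1], [0, 0, 0, 0, 0, 3.1, -1], [0, 0, 0, 0, 0, 3.1, -1], [0, 0, 0, 0, 0, 3.1, -1], [0, 0, 0, 0, 0, 3, -1]],
  ],
)

```text
time_s: 4.4
position: [0.4151, 0.1847, 0.0987]
tcp_rot: [[0.958, -0.285, 0.001], [-0.285, -0.958, -0.0], [0.001, -0.0, -1.0]]
force: [0.3, 0.4, 1.1]
opening: 0.007
```

Run:
```python
from rig import readout, capture
import cv2
b=capture("side");s=readout.read_state();print(s["position"],s["force"])
B=cv2.resize(b[100:310,200:420],None,fx=2.7,fy=2.7,interpolation=cv2.INTER_CUBIC);cv2.imwrite("pics/c.png",(255*(B/255.)**.6).astype('uint8'))
```

```text
[0.41224818 0.18399588 0.09503957] [-0.69293094 -0.34961114 -2.37302748]
```

View pics/c.png

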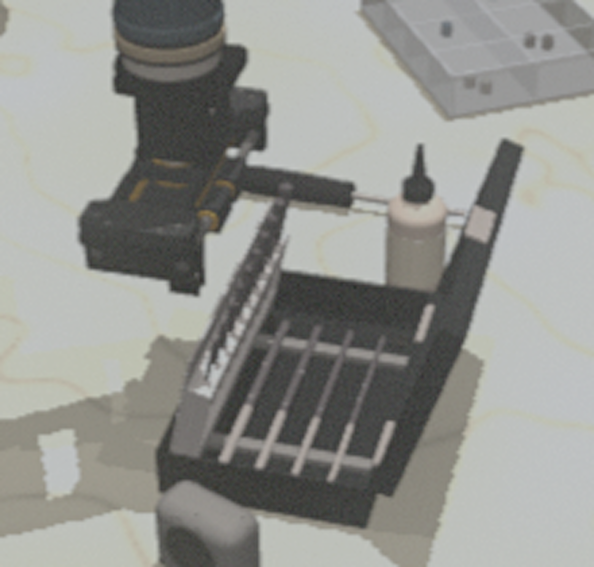

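The gripper stands clear in front of the rack, with its body above (150,230) and the fingers in front of the leaf. I'll start the push along the arc.

Call:
send_rows(
  moves=[
    [[0, 0, 0, 1.6, 0, 0, -1], [0, 0, 0, 1.0, 0, 0, -1], [0, 0, 0, 0.55, 0, 0.05, -1], [0, 0, 0, 0.5, 0, 0.1, -1], [0, 0, 0, 0.5, 0, 0.1, -1]],
  ],
)

```text
time_s: 4.95
position: [0.4546, 0.1732, 0.0978]
tcp_rot: [[0.958, -0.288, 0.0], [-0.288, -0.958, 0.0], [0.0, -0.0, -1.0]]
force: [-3.7, 1.3, -0.8]
opening: 0.01
```

Call:
send_rows(
  moves=[
    [[0, 0, 0, 0.41, 0, 0.16, -1], [0, 0, 0, 0.41, 0, 0.18, -1], [0, 0, 0, 0.41, 0, 0.2, -1], [0, 0, 0, 0.41, 0, 0.22, -1], [0, 0, 0, 0.41, 0, 0.24, -1]],
  ],
)

```text
time_s: 5.45
position: [0.4743, 0.1673, 0.0868]
tcp_rot: [[0.958, -0.288, -0.0], [-0.288, -0.958, -0.0], [-0.0, 0.0, -1.0]]
force: [-2.9, -0.6, 0.1]
opening: 0.008
```

Run:
```python
from rig import readout, capture, spot_in
import numpy as np
capture("side");
for t in("rack_edge","lid_edge","case"): print(t,[(np.round(d["location"],3),round(d["p"],2)) for d in spot_in("side",t)][:2])
s=readout.read_state();print(s["position"],s["force"])
```

```text
rack_edge [(array([0.459, 0.14 , 0.074]), 0.64)]
lid_edge [(array([0.59 , 0.075, 0.154]), 0.72)]
case [(array([0.518, 0.129, 0.034]), 0.74)]
[0.47513864 0.16754315 0.08702639] [-0.71193168  0.50905256  0.02719488]
```

Contact force is about 3–4 N, as expected. I'll continue down the arc.

Call:
send_rows(
  moves=[
    [[0, 0, 0, 0.36, 0, 0.28, -1], [0, 0, 0, 0.35, 0, 0.3, -1], [0, 0, 0, 0.33, 0, 0.31, -1], [0, 0, 0, 0.31, 0, 0.32, -1], [0, 0, 0, 0.3, 0, 0.34, -1]],
  ],
)

```text
time_s: 6.15
position: [0.4903, 0.1627, 0.0713]
tcp_rot: [[0.958, -0.288, 0.0], [-0.288, -0.958, 0.0], [0.0, -0.0, -1.0]]
force: [-1.2, 0.7, 1.7]
opening: 0.006
```

Call:
send_rows(
  moves=[
    [[0, 0, 0, 0.25, 0, 0.32, -1], [0, 0, 0, 0.22, 0, 0.33, -1], [0, 0, 0, 0.2, 0, 0.33, -1], [0, 0, 0, 0.17, 0, 0.33, -1], [0, 0, 0, 0.14, 0, 0.33, -1]],
  ],
)

```text
time_s: 6.65
position: [0.4996, 0.1599, 0.0549]
tcp_rot: [[0.958, -0.288, 0.001], [-0.288, -0.958, 0.0], [0.001, -0.0, -1.0]]
force: [-0.6, 0.7, 1.5]
opening: 0.003
```

Call:
send_rows(
  moves=[
    [[0, 0, 0, 0.13, 0, 0.33, -1], [0, 0, 0, 0.11, 0, 0.33, -1], [0, 0, 0, 0.1, 0, 0.33, -1], [0, 0, 0, 0, 0, 0.25, -1], [0, 0, 0, 0, 0, 0.2, -1]],
  ],
)

```text
time_s: 7.15
position: [0.5037, 0.1588, 0.0408]
tcp_rot: [[0.958, -0.287, 0.003], [-0.287, -0.958, -0.0], [0.002, -0.001, -1.0]]
force: [1.7, -1.2, 2.8]
opening: 0.008
```

Call:
send_rows(
  moves=[
    [[0, 0, 0, 0, 0, 0.15, -1], [0, 0, 0, 0, 0, 0.15, -1], [0, 0, 0, 0, 0, 0.15, -1], [0, 0, 0, 0, 0, 0.1, -1], [0, 0, 0, 0, 0, 0.05, -1]],
  ],
)

```text
time_s: 7.65
position: [0.5027, 0.1589, 0.0349]
tcp_rot: [[0.958, -0.288, 0.0], [-0.288, -0.958, -0.0], [0.0, -0.0, -1.0]]
force: [0.4, -0.6, 7.6]
opening: 0.006
```

Call:
send_rows(
  moves=[
    [[0, 0, 0, 0, 0, 0.05, -1], [0, 0, 0, 0, 0, 0.05, -1], [0, 0, 0, 0, 0, 0, -1], [0, 0, 0, 0, 0, 0, -1], [0, 0, 0, 0, 0, 0, -1]],
  ],
)

```text
time_s: 8.15
position: [0.5027, 0.1589, 0.0348]
tcp_rot: [[0.958, -0.287, 0.001], [-0.287, -0.958, -0.0], [0.001, -0.0, -1.0]]
force: [0.6, -1.5, 10.4]
opening: 0.01
```

The rack hit its stop at z = 34.8 mm (34.5 expected) with a 10 N press. I'll press slightly more, then lift clear and verify.

Call:
send_rows(
  moves=[
    [[0, 0, 0, 0, 0, 0.1, -1], [0, 0, 0, 0, 0, 0.1, -1], [0, 0, 0, 0, 0, 0, -1], [0, 0, 0, 0, 0, -0.3, -1], [0, 0, 0, 0, 0, -1, -1]],
  ],
)

```text
time_s: 8.65
position: [0.5004, 0.1588, 0.0443]
tcp_rot: [[0.958, -0.288, -0.004], [-0.288, -0.958, -0.0], [-0.004, 0.002, -1.0]]
force: [1.0, 0.4, -1.0]
opening: 0.004
```

Call:
send_rows(
  moves=[
    [[0, 0, 0, 0, 0, -4, -1], [0, 0, 0, 0, 0, -4.5, -1], [0, 0, 0, 0, 0, -4.5, -1], [0, 0, 0, 0, 0, -4.5, -1], [0, 0, 0, 0, 0, -4, -1]],
  ],
)

```text
time_s: 9.15
position: [0.5013, 0.159, 0.2617]
tcp_rot: [[0.958, -0.287, -0.001], [-0.287, -0.958, 0.0], [-0.001, 0.0, -1.0]]
force: [1.9, 0.0, 0.1]
opening: 0.009
```

Run:
```python
from rig import readout, capture
import cv2
b=capture("side");s=readout.read_state();print(s["position"],s["force"])
B=cv2.resize(b[100:310,220:420],None,fx=2.7,fy=2.7,interpolation=cv2.INTER_CUBIC);cv2.imwrite("pics/d.png",(255*(B/255.)**.6).astype('uint8'))
```

```text
[0.5054146  0.15957047 0.26818539] [2.45397799 0.34111984 3.12509806]
```

View pics/d.png

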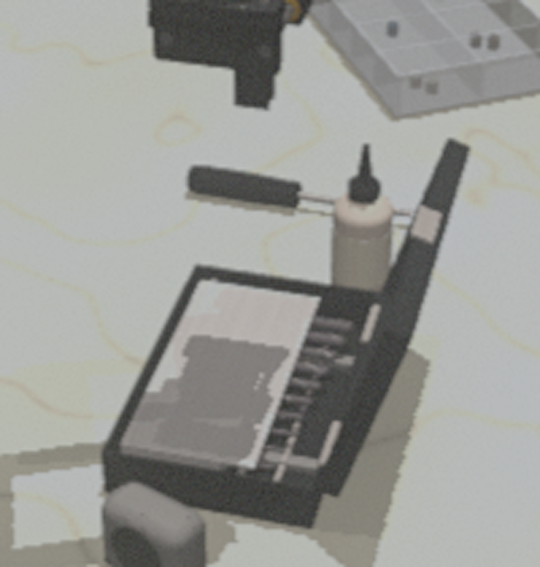

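The rack now lies flat in the tray; its leaf spans (200,285)–(260,465). The lid, case, bottle and tape are unchanged. Next I'll go over the lid and down behind it.

Call:
send_rows(
  moves=[
    [[0, 0, 0, 2.5, 0, 0, -1], [0, 0, 0, 3.5, 0, 0, -1], [0, 0, 0, 3.5, 0, 0, -1], [0, 0, 0, 3.5, 0, 0, -1], [0, 0, 0, 2.2, 0, 0, -1]],
  ],
)

```text
time_s: 9.7
position: [0.6492, 0.1143, 0.2586]
tcp_rot: [[0.958, -0.288, -0.002], [-0.288, -0.958, -0.0], [-0.002, 0.001, -1.0]]
force: [0.3, -0.5, -0.0]
opening: 0.009
```

Call:
send_rows(
  moves=[
    [[0, 0, 0, 0, 0, 0, -1], [0, 0, 0, 0, 0, 3, -1], [0, 0, 0, 0, 0, 3, -1], [0, 0, 0, 0, 0, 3, -1], [0, 0, 0, 0, 0, 2, -1]],
  ],
)

```text
time_s: 10.2
position: [0.6443, 0.1158, 0.1469]
tcp_rot: [[0.958, -0.287, -0.007], [-0.287, -0.958, 0.0], [-0.007, 0.002, -1.0]]
force: [-0.8, -0.1, 0.6]
opening: 0.006
```

Run:
```python
from rig import readout, capture
import cv2, numpy as np
b=capture("side");s=readout.read_state();print(s["position"],s["force"])
d=s["position"][:2]-[.4955,.1638];c,q=np.cos(-.2923),np.sin(-.2923);print("case",c*d[0]+q*d[1],-q*d[0]+c*d[1])
B=cv2.resize(b[60:310,220:440],None,fx=2.4,fy=2.4,interpolation=cv2.INTER_CUBIC);cv2.imwrite("pics/e.png",(255*(B/255.)**.6).astype('uint8'))
```

```text
[0.64243719 0.11573467 0.14382113] [-1.20321345  0.59846031 -2.49774757]
case 0.15455493431582076 -0.003685821898288366
```

View pics/e.png

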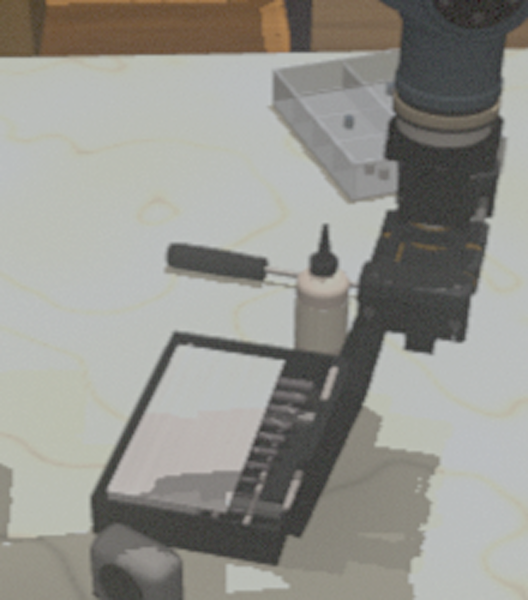

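The finger is behind the lid, with the body over (420,300) and above the lid's edge. Now I'll swing the lid, slowly.

Call:
send_rows(
  moves=[
    [[0, 0, 0, -0.8, 0, -0.1, -1], [0, 0, 0, -0.6, 0, -0.1, -1], [0, 0, 0, -0.6, 0, -0.1, -1], [0, 0, 0, -0.6, 0, -0.1, -1], [0, 0, 0, -0.6, 0, -0.15, -1]],
  ],
)

```text
time_s: 10.75
position: [0.6197, 0.1242, 0.1579]
tcp_rot: [[0.958, -0.288, 0.008], [-0.288, -0.958, -0.001], [0.007, -0.002, -1.0]]
force: [4.1, -1.3, 3.5]
opening: 0.01
```

Call:
send_rows(
  moves=[
    [[0, 0, 0, -0.6, 0, -0.2, -1], [0, 0, 0, -0.6, 0, -0.2, -1], [0, 0, 0, -0.6, 0, -0.2, -1], [0, 0, 0, -0.6, 0, -0.2, -1], [0, 0, 0, -0.6, 0, -0.2, -1]],
  ],
)

```text
time_s: 11.25
position: [0.5871, 0.1334, 0.1644]
tcp_rot: [[0.958, -0.287, -0.003], [-0.287, -0.958, -0.0], [-0.002, 0.001, -1.0]]
force: [3.7, 0.6, -1.8]
opening: 0.006
```

Call:
send_rows(
  moves=[
    [[0, 0, 0, -0.6, 0, -0.1, -1], [0, 0, 0, -0.6, 0, -0.1, -1], [0, 0, 0, -0.6, 0, 0, -1], [0, 0, 0, -0.6, 0, 0, -1], [0, 0, 0, -0.6, 0, 0.05, -1]],
  ],
)

```text
time_s: 11.75
position: [0.5593, 0.1416, 0.1667]
tcp_rot: [[0.958, -0.288, -0.0], [-0.288, -0.958, -0.0], [-0.0, 0.0, -1.0]]
force: [2.7, -1.4, -0.9]
opening: 0.009
```

Call:
send_rows(
  moves=[
    [[0, 0, 0, -0.66, 0, 0.1, -1], [0, 0, 0, -0.66, 0, 0.15, -1], [0, 0, 0, -0.66, 0, 0.2, -1], [0, 0, 0, -0.66, 0, 0.25, -1], [0, 0, 0, -0.66, 0, 0.27, -1]],
  ],
)

```text
time_s: 12.25
position: [0.5275, 0.1514, 0.1571]
tcp_rot: [[0.958, -0.288, -0.0], [-0.288, -0.958, 0.0], [-0.001, -0.0, -1.0]]
force: [1.4, -0.9, 2.9]
opening: 0.004
```

Run:
```python
from rig import readout, capture
import cv2, numpy as np
b=capture("side");s=readout.read_state();print(s["position"],s["force"])
d=s["position"][:2]-[.4955,.1638];c,q=np.cos(-.2923),np.sin(-.2923);print("case",c*d[0]+q*d[1],-q*d[0]+c*d[1])
B=cv2.resize(b[60:310,220:440],None,fx=2.4,fy=2.4,interpolation=cv2.INTER_CUBIC);cv2.imwrite("pics/g.png",(255*(B/255.)**.6).astype('uint8'))
```

```text
[0.52566156 0.15180823 0.15646787] [0.22442277 0.20412417 1.46086244]
case 0.03233771594559605 -0.0027919077747282934
```

View pics/g.png

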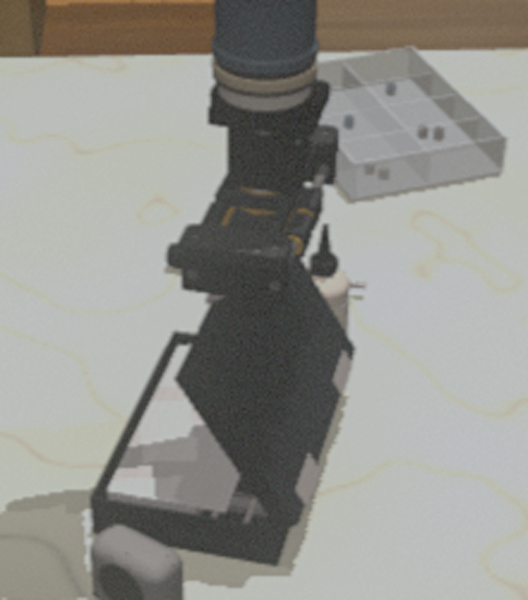

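The lid is at about 1 rad with the finger on its outer face, and the case hasn't moved (corner still at (95,500)). I'll continue along the arc, slowing towards the end.

Call:
send_rows(
  moves=[
    [[0, 0, 0, -0.63, 0, 0.26, -1], [0, 0, 0, -0.62, 0, 0.3, -1], [0, 0, 0, -0.61, 0, 0.33, -1], [0, 0, 0, -0.6, 0, 0.37, -1], [0, 0, 0, -0.6, 0, 0.4, -1]],
  ],
)

```text
time_s: 12.8
position: [0.4985, 0.1601, 0.14]
tcp_rot: [[0.958, -0.288, -0.0], [-0.288, -0.958, 0.0], [-0.0, -0.0, -1.0]]
force: [0.8, -0.1, -0.5]
opening: 0.001
```

Call:
send_rows(
  moves=[
    [[0, 0, 0, -0.5, 0, 0.43, -1], [0, 0, 0, -0.48, 0, 0.45, -1], [0, 0, 0, -0.46, 0, 0.47, -1], [0, 0, 0, -0.43, 0, 0.5, -1], [0, 0, 0, -0.4, 0, 0.52, -1]],
  ],
)

```text
time_s: 13.3
position: [0.4767, 0.1667, 0.1163]
tcp_rot: [[0.958, -0.288, -0.001], [-0.288, -0.958, 0.0], [-0.001, -0.0, -1.0]]
force: [1.3, 2.0, 0.9]
opening: 0.004
```

Call:
send_rows(
  moves=[
    [[0, 0, 0, -0.33, 0, 0.45, -1], [0, 0, 0, -0.3, 0, 0.45, -1], [0, 0, 0, -0.27, 0, 0.45, -1], [0, 0, 0, -0.24, 0, 0.45, -1], [0, 0, 0, -0.2, 0, 0.42, -1]],
  ],
)

```text
time_s: 13.8
position: [0.464, 0.1704, 0.0941]
tcp_rot: [[0.958, -0.288, -0.001], [-0.288, -0.958, 0.0], [-0.001, 0.0, -1.0]]
force: [-0.4, 0.5, 0.7]
opening: 0.004
```

Call:
send_rows(
  moves=[
    [[0, 0, 0, -0.15, 0, 0.35, -1], [0, 0, 0, -0.15, 0, 0.35, -1], [0, 0, 0, -0.14, 0, 0.3, -1], [0, 0, 0, -0.12, 0, 0.3, -1], [0, 0, 0, -0.1, 0, 0.3, -1]],
  ],
)

```text
time_s: 14.3
position: [0.458, 0.1722, 0.0783]
tcp_rot: [[0.958, -0.288, -0.0], [-0.288, -0.958, -0.0], [-0.0, 0.0, -1.0]]
force: [-0.2, 0.2, 0.1]
opening: 0.005
```

Call:
send_rows(
  moves=[
    [[0, 0, 0, -0.06, 0, 0.22, -1], [0, 0, 0, -0.06, 0, 0.22, -1], [0, 0, 0, -0.05, 0, 0.22, -1], [0, 0, 0, -0.05, 0, 0.22, -1], [0, 0, 0, -0.05, 0, 0.22, -1]],
  ],
)

```text
time_s: 14.8
position: [0.4554, 0.173, 0.0674]
tcp_rot: [[0.958, -0.288, -0.0], [-0.288, -0.958, -0.0], [-0.0, 0.0, -1.0]]
force: [-0.3, -0.0, 0.3]
opening: 0.003
```

Call:
send_rows(
  moves=[
    [[0, 0, 0, -0.03, 0, 0.2, -1], [0, 0, 0, -0.03, 0, 0.2, -1], [0, 0, 0, -0.02, 0, 0.15, -1], [0, 0, 0, 0, 0, 0.15, -1], [0, 0, 0, 0, 0, 0.1, -1]],
  ],
)

```text
time_s: 15.3
position: [0.4548, 0.1733, 0.0594]
tcp_rot: [[0.958, -0.288, -0.0], [-0.288, -0.958, -0.0], [-0.0, 0.0, -1.0]]
force: [-1.5, 0.5, 0.7]
opening: 0.003
```

The force is nearly zero, so I'll look before pressing.

Run:
```python
from rig import readout, capture
import cv2, numpy as np
b=capture("side");s=readout.read_state();print(s["position"],s["force"])
B=cv2.resize(b[60:310,220:440],None,fx=2.4,fy=2.4,interpolation=cv2.INTER_CUBIC);cv2.imwrite("pics/i.png",(255*(B/255.)**.6).astype('uint8'))
```

```text
[0.45476302 0.17323543 0.05931997] [0.07149041 0.08024335 0.74234133]
```

View pics/i.png

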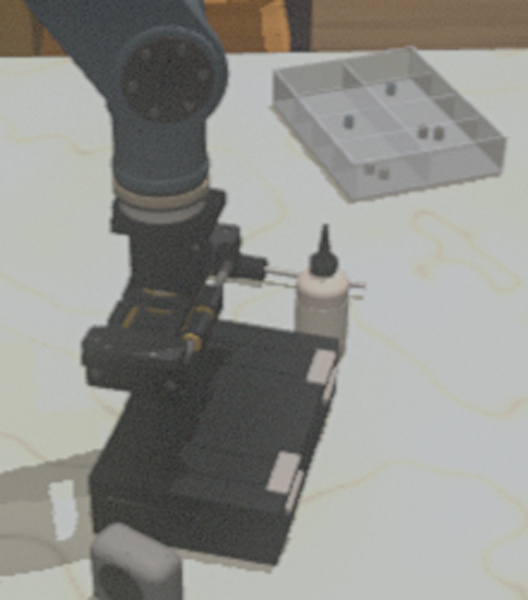

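The lid is almost shut, there's a thin seam at (180,510), and the case is in place. I'll press it down slowly to the stop.

Call:
send_rows(
  moves=[
    [[0, 0, 0, 0, 0, 0.1, -1], [0, 0, 0, 0, 0, 0.1, -1], [0, 0, 0, 0, 0, 0.1, -1], [0, 0, 0, 0, 0, 0.1, -1], [0, 0, 0, 0, 0, 0, -1]],
  ],
)

```text
time_s: 15.85
position: [0.4548, 0.1733, 0.0564]
tcp_rot: [[0.958, -0.287, 0.0], [-0.287, -0.958, 0.0], [0.0, -0.0, -1.0]]
force: [-1.5, 0.0, 8.7]
opening: 0.009
```

Call:
send_rows(
  moves=[
    [[0, 0, 0, 0, 0, 0.1, -1], [0, 0, 0, 0, 0, 0.1, -1], [0, 0, 0, 0, 0, 0.1, -1], [0, 0, 0, 0, 0, 0, -1], [0, 0, 0, 0, 0, 0, -1]],
  ],
)

```text
time_s: 16.35
position: [0.4548, 0.1733, 0.0561]
tcp_rot: [[0.958, -0.287, 0.002], [-0.287, -0.958, 0.0], [0.002, -0.001, -1.0]]
force: [-5.9, -1.4, 33.3]
opening: 0.005
```

The lid is at its stop: z = 56.1 mm (56 expected) and firm. I'll lift straight off and check.

Call:
send_rows(
  moves=[
    [[0, 0, 0, 0, 0, -0.4, -1], [0, 0, 0, 0, 0, -0.5, -1], [0, 0, 0, 0, 0, -1.5, -1], [0, 0, 0, 0, 0, -3, -1], [0, 0, 0, 0, 0, -4, -1]],
  ],
)

```text
time_s: 16.85
position: [0.4534, 0.1729, 0.1459]
tcp_rot: [[0.958, -0.288, -0.005], [-0.288, -0.958, -0.001], [-0.004, 0.002, -1.0]]
force: [1.3, 0.7, -0.0]
opening: 0.004
```

Call:
send_rows(
  moves=[
    [[0, 0, 0, 0, 0, -4, -1], [0, 0, 0, 0, 0, -4, -1], [0, 0, 0, -1, 2, -2, -1], [0, 0, 0, 0, 4, 0, -1], [0, 0, 0, 0, 4, 0, -1]],
  ],
)

```text
time_s: 17.35
position: [0.4164, 0.0798, 0.2473]
tcp_rot: [[0.958, -0.285, 0.002], [-0.285, -0.958, -0.0], [0.002, -0.0, -1.0]]
force: [0.8, 0.2, -0.2]
opening: 0.008
```

Call:
send_rows(
  moves=[
    [[0, 0, 0, 0, 4, 0, -1], [0, 0, 0, 0, 4, 0, -1], [0, 0, 0, 0, 4, 0, -1], [0, 0, 0, 0, 2, 0, -1], [0, 0, 0, 0, 0, 0, -1]],
  ],
)

```text
time_s: 17.85
position: [0.3758, -0.0558, 0.2464]
tcp_rot: [[0.956, -0.292, -0.0], [-0.292, -0.956, -0.0], [-0.0, 0.0, -1.0]]
force: [0.1, 0.6, 0.2]
opening: 0.004
```

Run:
```python
from h import *
from rig import capture, spot_in
import cv2
p=(.4955,.1638,-.2923); imgs=[]
for c,(r0,r1,c0,c1) in (("top",(160,330,200,400)),("side",(130,320,240,420))):
    I=capture(c); I=(255*(I/255.)**(.45 if c=="top" else .6)).astype('uint8'); m=camera_model(c)
    for z in (56,0): cv2.polylines(I,[np.round(proj(c,w([tray(x,y,z) for x,y in((-75,-115),(-75,115),(75,115),(75,-115))],p),m)*16).astype(np.int32)],True,(0,0,255),1,cv2.LINE_AA,4)
    imgs.append(cv2.resize(I[r0:r1,c0:c1],(400,400*(r1-r0)//(c1-c0))))
    for t in ("lid_edge","oil_bottle","tape_measure","screwdriver"):
        print(c,t,[(np.round(d["location"],3),round(d["p"],2)) for d in spot_in(c,t)][:1])
h=max(i.shape[0] for i in imgs); cv2.imwrite("pics/z.png",np.hstack([cv2.copyMakeBorder(i,0,h-i.shape[0],0,0,0) for i in imgs]))
s=readout.read_state();print(s["time_s"],s["position"],s["force"])
```

```text
top lid_edge [(array([0.496, 0.166, 0.055]), 0.91)]
top oil_bottle [(array([0.585, 0.299, 0.081]), 0.86)]
top tape_measure [(array([0.436, 0.011, 0.055]), 0.77)]
top screwdriver [(array([0.512, 0.441, 0.019]), 0.57)]
side lid_edge [(array([0.492, 0.142, 0.052]), 0.55)]
side oil_bottle [(array([0.592, 0.294, 0.076]), 0.92)]
side tape_measure [(array([ 0.435, -0.011,  0.044]), 0.69)]
side screwdriver [(array([0.503, 0.435, 0.024]), 0.76)]
18.35 [ 0.3762512  -0.05314713  0.24651588] [ 0.63117218  0.40314004 -0.12023931]
```

View pics/z.png

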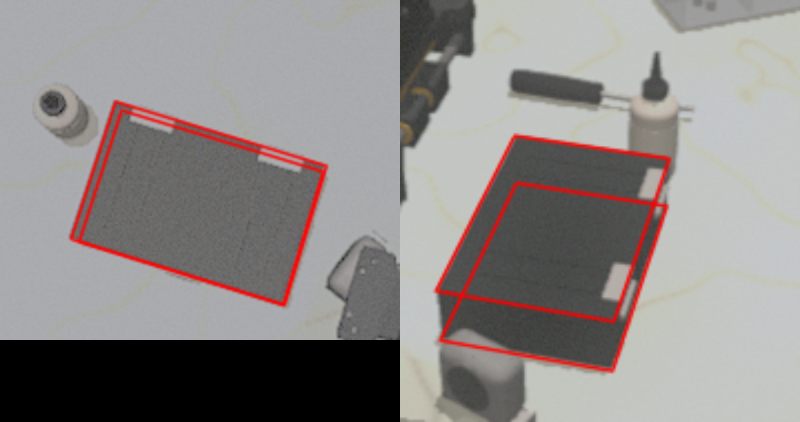

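The closed lid matches the model outline for a shut lid in both views, at the original case pose. Bottle, tape and screwdriver are where they were, and the arm is clear, so I'll hand in.

```bash
python3 -c "
from rig import bot; print(bot.hand_in())"
```

```text
the job is handed in; nothing more can be done
None
```

The rack lies flat in the tray and the lid is shut. I handed the job in at about 18 s of robot time, with the arm clear of everything.

- **Rack:** I pushed it over with closed fingertips until it stopped at 34.8 mm (34.5 expected). It was pressed with just over 10 N, and a side picture showed it flat before I touched the lid.
- **Lid:** I swung it from behind along its arc, slowing to roughly 0.15 rad/s at the end. It stopped at 56.1 mm (56 expected). The last press reached about 33 N at the fingertips, more than I needed.
- **Last check:** in the top and side pictures the shut lid matches the outline drawn at the case's original pose. The bottle, tape measure and screwdriver are where they were, within a few mm. The top view read the tape measure 8 mm off in y, but the gripper partly hid it in that picture and the side view agreed within about 5 mm.
- **Odd reading:** the measured force was close to zero over the last part of the lid swing, before the stop. I stopped and took a picture, which showed the lid almost shut, before pressing on.

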